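Fit the fourth foot to a carved stand

ROBOT

A 7-joint arm with a two-finger parallel gripper is mounted at the origin on the work surface. World frame = base frame: x ahead of the robot, y to its left, z up, the work surface at z = 0. Lengths are in m, angles in rad, forces in N, time in s.
With the tool pointing down it reaches from about 0.35 to 0.9 m from the base axis. Payload 7.2 kg.
Tool frame: the origin (TCP) lies at the very end of the fingers, on their centre line; the grasp point (between the pads) lies 19 mm behind it; x points along the fingers, z is the direction in which the jaws open and shut, and the axes are right-handed (so a half turn about x gives the same grasp; the last joint's range is limited). The gripper opens to 85 mm and grips with 20 to 120 N. Pads are 22 mm wide; open, the fingers measure 114 mm over their backs; the gripper's body (76 mm by 85 mm) begins 54 mm behind the grasp point. The pads swing forward as they close: fully open they stand 13 mm farther back than shut.
Start: joints at [1.154, 0.411, -0.013, 1.596, 0.006, 1.134, -0.082], TCP at [0.214, -0.587, 0.231] pointing down, gripper open.
Joint ranges: [-2.95, 2.95], [-0.29, 1.99], [-1.47, 1.44], [0.14, 2.54], [-1.03, 4.17], [0.13, 1.85], [-2.86, 2.86]. Speed limits (rad/s): [2.39, 2.39, 3.01, 3.01, 3.14, 3.14, 3.14].

INTERFACE

Orientations are given as a 3x3 rotation matrix whose columns are the frame's x, y, z axes.
In Python, from plant import get_obs, read_camera, hand_in gives the robot as it stands.
- The arm moves only by the tool drive_tool, never from a script. Its argument "targets" is one flat list of numbers, 7 for each row, row after row: the shift along the tool's x, y, z in cm, then the turn, a rotation vector about the tool's x, y, z in rad, then the closure, from -1 (fully open) to 1 (shut), so that 0 is half open. In form: [dx, dy, dz, rx, ry, rz, gripper, dx, dy, dz, rx, ry, rz, gripper, ...]. A call has 1 to 10 rows; each row is the pose to reach, as a shift and turn from the pose commanded when the call began, along the tool's axes at that moment; what a row does not reach only later rows make up. A row lasts 1/10 s, in which the tool goes at most 50 mm and 8.59 degrees, less where a joint would pass 70% of its speed; a pose out of reach is approached as far as the arm can. A call with a gripper value outside its range is refused whole. The fingers move at their own pace and stop on an object; "newtons" is the grip in N (left out, the last holds). Time passes only in rows, so rows that repeat a pose let the fingers close. It gives the time, the measured TCP pose, the force and the opening at its end, in the units of the state.
- get_obs(): the state, without advancing time (a new reading comes with each control period).
- read_camera(name): name is "scene" or "top" or "wrist"; returns a dict with "pixels" (420x560x3 uint8, blue, green, red), "depth" (420x560 float32, m along the optical axis (not along the pixel's ray), 0 where there is no reading), "camera_matrix" (3x3 intrinsics, pixels), "eye" and "attitude" of the camera in the world; the wrist camera has in their place "tool_from_camera" (4x4, takes a point from camera to tool coordinates, whose origin is the TCP and whose axes are the tool frame's). Camera axes: x right, y down, z forward; pixel columns grow to the right and rows downward; lengths in m; the calibration is good to about 2 mm. A picture is of the moment at which its call begins: read the wrist's pose just before it.
- hand_in(): hands the job in, once; it reports no verdict.
The state is a dict: "clock": time; "q": joint angles; "joint_velocities": joint speeds; "tau": joint torques, N m; "ee_pos": TCP position; "eef_rot": TCP orientation; "wrist_force": force on the tool from outside, world axes, zero at the start; "torque": the same for the moment, N m; "gripper_width": finger opening in m.
Only numpy, scipy, OpenCV 4.12 (cv2) and the standard library are available. Lean on these libraries where they do the work, as an engineer would, in place of code of your own. Each camera call takes 0.05 s, during which the arm holds its last target.

TASK

The upturned wooden stand on the bench has three turned feet fitted and one bare corner, marked by a pale round patch. Of the three loose turned feet, take the one of the same size as those already fitted, and set it down gently and upright, centred on the pale patch, so that the stand has four matching feet. Leave the other two loose feet where they are.

Things in the scene. Friction and masses are not known exactly. Their poses are not given: they have to be found in the camera images.
- patch (a point): centre of the pale round patch (58 mm across, flat) on the upper face of the upturned stand, a fixed red-brown slab 240 x 200 mm, 20 mm thick, flat on the bench (this point is 20 mm above the bench). Axes: x along the 240 mm side, z up; turned up to 20 degrees. The fitted feet, 48 mm in diameter and 48 mm tall, stand at (x, y) = (-160, 0), (0, 124) and (-160, 124) mm from here
- foot_a_mid (a point): centre (half-way up) of a loose turned dark brown wooden foot, 36 mm in diameter and 34 mm tall, standing upright on the bench as the fitted ones stand on the stand: wide collar below, narrow groove, straight belly from 31 to 80 % of its height, tapered tread on top. Round: its yaw does not matter; z is its upward axis
- foot_b_mid (a point): centre (half-way up) of a loose turned foot of the same shape and wood, 48 mm in diameter and 48 mm tall, standing upright on the bench; z is its upward axis
- foot_c_mid (a point): centre (half-way up) of a loose turned foot of the same shape and wood, 60 mm in diameter and 62 mm tall, standing upright on the bench; z is its upward axis. The three loose feet stand at least 100 mm apart between centres, in any order
Mind the look-alikes: they are no part of the job. What is shaped like the part that bears foot_b_mid but orange is not meant.

How it is judged:
At the end, for the whole second after the job is handed in: The 48 mm foot stands at rest, upright within 10 degrees and the collar down, on the stand's upper face, its centre within 12 mm of the centre of the pale patch; the 36 mm and 60 mm feet are within 30 mm of where they started (horizontal distance between foot_b_mid and patch below 0.012 m and z of foot_b_mid in the frame of patch between 0.019 and 0.029 m and angle between foot_b_mid's own z axis and vertical below 0.17 rad and linear speed of foot_b below 0.02 m/s); the robot touches nothing.
It fails at once if the 36 mm foot is moved more than 30 mm (distance of foot_a_mid from where it was at the start of the episode above 0.03 m).
It fails at once if the 60 mm foot is moved more than 30 mm (distance of foot_c_mid from where it was at the start of the episode above 0.03 m).
It fails at once if the 48 mm foot is dropped or thrown: it touches nothing while more than 30 mm above its seat's height (height (world z) of foot_b_mid above 0.074 m and contact force between foot_b and anything else below 0.01 N).
It also fails if it takes over 37 s, if anything falls off the work surface, if the arm or the gripper's body presses on something with over 40 N, if the wrist force passes 120 N, or if a joint passes its speed limit or range.

## Working session

There is one attempt and no reset: what is moved stays moved. The work goes in short steps, Python scripts to look and compute and a tool call to move; the robot and the scene stay as the last step left them, time stands still between calls to the robot, and variables do not carry over. Pictures are saved under pics/ and viewed, and the job is handed in when it is done.

Besides the shell and the picture viewer there is one more tool, called after ">>>" as name(argument=value, ...) on one line, values as JSON. drive_tool: Moves the arm, as the interface text tells. Its arguments: {"type":"object","properties":{"targets":{"type":"array"},"newtons":{"type":"number"}},"required":["targets"]}

```bash
mkdir -p pics; python3 - <<'E'
from plant import *
import cv2,numpy as np,pickle
o=get_obs();print(o['clock'],o['ee_pos'],o['eef_rot'],o['gripper_width'])
for n in['scene','top']:
    c=read_camera(n);pickle.dump(c,open(n+'.pkl','wb'));cv2.imwrite(f'pics/{n}0.png',c['pixels']);print(n,c['eye'],c['attitude'],c['camera_matrix'])
E
```

```text
0.0 [ 0.21338955 -0.58692557  0.23045711] [[-6.27240619e-04  9.39785404e-01  3.41764540e-01]
 [ 1.44948828e-03  3.41765103e-01 -9.39784291e-01]
 [-9.99998753e-01 -9.40871839e-05 -1.57657689e-03]] 0.0850830189808526
scene [ 0.98435439 -0.2353581   0.72597868] [[ 0.30970124  0.79420157 -0.52280877]
 [ 0.95080304 -0.26310629  0.16355015]
 [-0.00766249 -0.54773985 -0.83661362]] [[462.27795891   0.         276.88174074]
 [  0.         462.27795891 210.50292403]
 [  0.           0.           1.        ]]
top [ 0.50176695 -0.1117905   1.07662975] [[-0.01059591 -0.99755592  0.06906458]
 [-0.99989313  0.01126582  0.00931748]
 [-0.01007277 -0.06895847 -0.99756868]] [[478.78229908   0.         283.0767275 ]
 [  0.         478.78229908 214.76098852]
 [  0.           0.           1.        ]]
```

View pics/scene0.png

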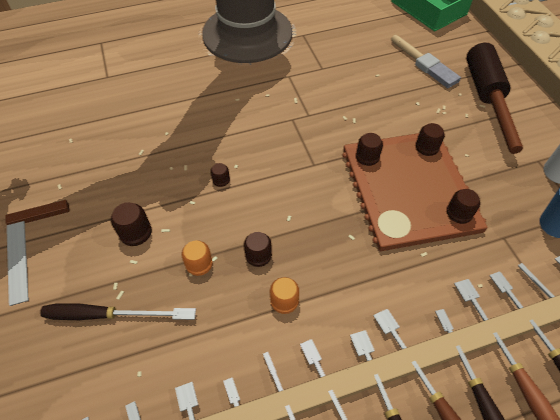

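View pics/top0.png

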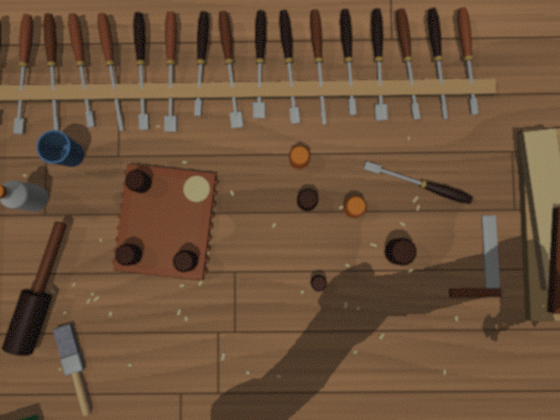

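The scene view shows loose dark feet at (258,249), (130,224) and (220,175), which are medium, large and small. In the top view they are at (308,199), (401,251) and (318,283). The orange look-alikes are at top (300,156) and (355,206), and the pale patch is at top (196,189). I'll measure the sizes and confirm with a crop.

```bash
cat > h.py <<'E'
import numpy as np,cv2
def cast(c,uv,z):
    K=c['camera_matrix'];d=c['attitude']@np.linalg.inv(K)@np.array([uv[0],uv[1],1.]);return c['eye']+d*(z-c['eye'][2])/d[2]
def cloud(c):
    h,w=c['depth'].shape;u,v=np.meshgrid(np.arange(w),np.arange(h))
    r=np.stack([u,v,np.ones_like(u)],-1)@np.linalg.inv(c['camera_matrix']).T*c['depth'][...,None]
    return r@np.asarray(c['attitude']).T+c['eye']
E
python3 - <<'E'
from h import *
import pickle
t=pickle.load(open('top.pkl','rb'));s=pickle.load(open('scene.pkl','rb'))
for nm,c,pts in(('top',t,[(308,199),(401,251),(318,283),(300,156),(355,206),(138,181),(128,254),(185,261)]),('scene',s,[(258,249),(130,224),(220,175),(285,294),(197,257),(370,149),(431,139),(464,206)])):
  P=cloud(c);
  for p in pts:
    x0=P[p[1],p[0]]
    win=P[max(0,p[1]-35):p[1]+35,max(0,p[0]-35):p[0]+35].reshape(-1,3)
    near=win[np.linalg.norm(win[:,:2]-x0[:2],axis=1)<.045]
    base=.02 if p in pts[5:] else 0
    zt=np.percentile(near[:,2],97)
    top=near[near[:,2]>zt-.004]; body=near[near[:,2]>base+.008]
    (cx,cy),r=cv2.minEnclosingCircle(top[:,:2].astype(np.float32))
    print(nm,p,'ztop %.4f'%zt,'topc',(round(cx,4),round(cy,4)),'top d %.4f'%(2*r),'body ext',np.ptp(body[:,:2],axis=0).round(3))
  hsv=cv2.cvtColor(c['pixels'],cv2.COLOR_BGR2HSV)
  p=(196,189) if nm=='top' else (394,224)
  print(hsv[p[1],p[0]])
  m=(np.abs(hsv.astype(int)-hsv[p[1],p[0]])<[8,60,50]).all(-1).astype(np.uint8)
  n,l,st,ce=cv2.connectedComponentsWithStats(m);k=l[p[1],p[0]]
  yy,xx=np.where(l==k)
  w=np.array([cast(c,(a,b),.02)[:2] for a,b in zip(xx,yy)])
  (cx,cy),r=cv2.minEnclosingCircle(w.astype(np.float32));print('patch',nm,ce[k],st[k],w.mean(0),(cx,cy),2*r)
a=cv2.resize(t['pixels'][135:305,270:440],(510,510),interpolation=2);b=cv2.resize(s['pixels'][150:330,90:320],(289*2//2,226),interpolation=2)
cv2.imwrite('pics/crop.png',cv2.convertScaleAbs(a,alpha=1.6))
E
```

```text
top (308, 199) ztop 0.0513 topc (0.6082, -0.1552) top d 0.0412 body ext [0.047 0.046]
top (401, 251) ztop 0.0656 topc (0.493, -0.3555) top d 0.0504 body ext [0.06  0.058]
top (318, 283) ztop 0.0363 topc (0.4262, -0.1783) top d 0.0323 body ext [0.034 0.056]
top (300, 156) ztop 0.0507 topc (0.7025, -0.1396) top d 0.0421 body ext [0.048 0.046]
top (355, 206) ztop 0.0512 topc (0.5931, -0.2595) top d 0.0421 body ext [0.047 0.047]
top (138, 181) ztop 0.0705 topc (0.6505, 0.2114) top d 0.0421 body ext [0.049 0.056]
top (128, 254) ztop 0.0702 topc (0.4909, 0.2315) top d 0.0427 body ext [0.047 0.047]
top (185, 261) ztop 0.0706 topc (0.4771, 0.1077) top d 0.0422 body ext [0.045 0.047]
[ 23  77 158]
patch top [196.04464286 188.57142857] [183 176  27  27 560] [0.63552328 0.091087  ] (0.6353387236595154, 0.0910126119852066) 0.05988898128271103
scene (258, 249) ztop 0.0486 topc (0.6096, -0.1545) top d 0.0418 body ext [0.043 0.047]
scene (130, 224) ztop 0.0625 topc (0.4942, -0.3538) top d 0.0508 body ext [0.053 0.059]
scene (220, 175) ztop 0.0341 topc (0.4272, -0.1761) top d 0.0331 body ext [0.032 0.035]
scene (285, 294) ztop 0.0487 topc (0.7038, -0.1377) top d 0.0419 body ext [0.047 0.047]
scene (197, 257) ztop 0.0484 topc (0.5938, -0.2579) top d 0.0421 body ext [0.045 0.047]
scene (370, 149) ztop 0.0685 topc (0.4775, 0.1104) top d 0.0419 body ext [0.044 0.046]
scene (431, 139) ztop 0.0685 topc (0.4923, 0.2325) top d 0.0439 body ext [0.045 0.045]
scene (464, 206) ztop 0.0689 topc (0.6516, 0.2133) top d 0.0418 body ext [0.047 0.046]
[ 24  62 210]
patch scene [393.96105702 223.57023644] [378 210  33  28 719] [0.63544311 0.09279202] (0.634878933429718, 0.09293995052576065) 0.058728646486997604
```

View pics/crop.png

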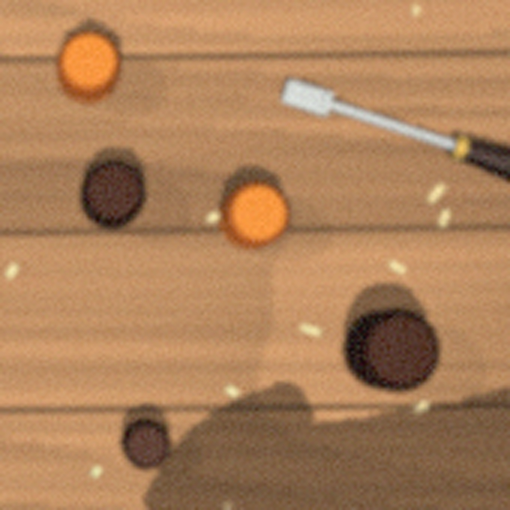

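The 48 mm dark foot is at top (308,199), crop (112,192). Its ring is 47 mm wide and it is 48–51 mm tall, the same as the fitted feet. The 60 mm foot is at (401,251), the 36 mm foot at (318,283), and both orange ones are excluded by colour. The target is about (0.609,-0.155) and the patch about (0.635,0.092). I'll turn the jaws to -44° so they clear both orange neighbours.

>>> drive_tool(targets=[4, 26, -13.5, -0.22, 0, 0, -1, 8, 52, -27.1, -0.45, 0, 0, -1, 8, 52, -27.1, -0.45, 0, 0, -1, 8, 52, -27.1, -0.45, 0, 0, -1, 8, 52, -27.1, -0.45, 0, 0, -1, 8, 52, -27.1, -0.45, 0, 0, -1, 8, 52, -27.1, -0.45, 0, 0, -1, 8, 52, -27.1, -0.45, 0, 0, -1, 8, 52, -27.1, -0.45, 0, 0, -1, 8, 52, -27.1, -0.45, 0, 0, -1], newtons=40)

```text
clock: 1.1
ee_pos: [0.5491, -0.2205, 0.1632]
eef_rot: [[-0.0, 0.698, 0.716], [-0.0, 0.716, -0.698], [-1.0, -0.0, -0.0]]
wrist_force: [0.0, 0.3, -1.0]
gripper_width: 0.0853
```

>>> drive_tool(targets=[0.7, 4.4, -0.1, 0, 0, 0, -1, 1.3, 8.9, -0.3, 0, 0, 0, -1, 1.3, 8.9, -0.3, 0, 0, 0, -1, 1.3, 8.9, -0.3, 0, 0, 0, -1])

```text
clock: 1.5
ee_pos: [0.6082, -0.1547, 0.1498]
eef_rot: [[-0.002, 0.696, 0.719], [0.001, 0.719, -0.696], [-1.0, -0.001, -0.002]]
wrist_force: [-0.6, 0.0, -0.8]
gripper_width: 0.0855
```

```bash
python3 - <<'E'
from plant import *
from h import *
o=get_obs();print(o['clock'],o['ee_pos'],o['joint_velocities'].round(3),o['wrist_force'])
c=read_camera('wrist');T=np.array(c['tool_from_camera']);R=np.array(o['eef_rot'])
c['attitude']=R@T[:3,:3];c['eye']=R@T[:3,3]+o['ee_pos']
cv2.imwrite('pics/w1.png',c['pixels'])
P=cloud(c);m=(P[...,2]>.04)&(P[...,2]<.06)&(c['depth']>0)&(np.hypot(P[...,0]-.609,P[...,1]+.155)<.045)
q=P[m];zt=np.percentile(q[:,2],95);tp=q[q[:,2]>zt-.004]
print(zt,cv2.minEnclosingCircle(tp[:,:2].astype(np.float32)),tp.mean(0))
E
```

```text
1.5 [ 0.60819372 -0.1546977   0.14976018] [ 0.043 -0.02   0.034  0.013  0.006  0.003  0.005] [-0.60262645  0.04960634 -0.82552304]
0.04882544051515642 ((0.6084159016609192, -0.15251140296459198), 0.020670443773269653) [ 0.60910765 -0.15193604  0.04764999]
```

View pics/w1.png

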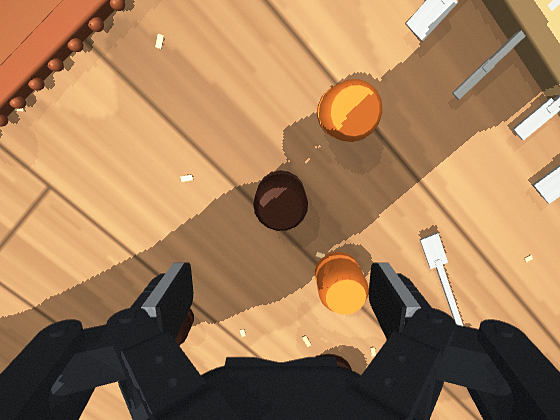

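The wrist view shows the dark foot at (280,200) centred between the jaws. The orange ones at (350,108) and (342,285) are off the jaw line. Next I descend and grip.

>>> drive_tool(targets=[4, 0.1, 0, 0, 0, 0, -1, 8, 0.1, 0, 0, 0, 0, -1, 11, 0.1, 0, 0, 0, 0, -1, 13, 0.1, 0, 0, 0, 0, -1, 14.3, 0.1, 0, 0, 0, 0, -1, 14.3, 0.1, 0, 0, 0, 0, -1, 14.3, 0.1, 0, 0, 0, 0, -1])

```text
clock: 2.25
ee_pos: [0.609, -0.1564, 0.0085]
eef_rot: [[0.001, 0.698, 0.716], [-0.0, 0.716, -0.698], [-1.0, 0.0, 0.001]]
wrist_force: [0.1, 0.6, 0.4]
gripper_width: 0.0854
```

>>> drive_tool(targets=[0, 0, 0, 0, 0, 0, 0, 0, 0, 0, 0, 0, 0, 0, 0, 0, 0, 0, 0, 0, 0.3, 0, 0, 0, 0, 0, 0, 0.5, 0, 0, 0, 0, 0, 0, 1, 0, 0, 0, 0, 0, 0, 1, 0, 0, 0, 0, 0, 0, 1, 0, 0, 0, 0, 0, 0, 1], newtons=40)

```text
clock: 3.05
ee_pos: [0.6096, -0.1556, 0.009]
eef_rot: [[0.002, 0.698, 0.717], [-0.001, 0.717, -0.698], [-1.0, 0.001, 0.002]]
wrist_force: [-0.7, -0.5, 6.3]
gripper_width: 0.0469
```

>>> drive_tool(targets=[-1, 0, 0, 0, 0, 0, 1, -2, 0, 0, 0, 0, 0, 1, -3, 0, 0, 0, 0, 0, 1, -4, 0, 0, 0, 0, 0, 1, -4, 0, 0, 0, 0, 0, 1, -4, 0, 0, 0, 0, 0, 1])

```text
clock: 3.65
ee_pos: [0.609, -0.1556, 0.0481]
eef_rot: [[0.001, 0.698, 0.716], [-0.0, 0.716, -0.698], [-1.0, 0.0, 0.001]]
wrist_force: [0.4, 0.0, -1.5]
gripper_width: 0.0469
```

```bash
cat > w.py <<'E'
from plant import *
from h import *
import sys
o=get_obs();print(o['clock'],o['ee_pos'],o['wrist_force'],o['gripper_width'])
c=read_camera('wrist');T=np.array(c['tool_from_camera']);R=np.array(o['eef_rot'])
cv2.imwrite(f'pics/{sys.argv[1]}w.png',c['pixels'])
s=read_camera('scene');cv2.imwrite(f'pics/{sys.argv[1]}s.png',s['pixels'])
d=np.array([.6353,.092])-o['ee_pos'][:2]
print('to patch in tool cm',100*R.T@np.r_[d,0])
E
python3 w.py l; python3 -c "
import cv2,numpy as np;cv2.imwrite('pics/l.png',np.hstack([cv2.resize(cv2.imread('pics/l%s.png'%k),(400,300)) for k in 'ws']))"
```

```text
3.65 [ 0.60899838 -0.15557736  0.04808568] [ 0.39006719  0.04689184 -1.5454644 ] 0.046941835231955165
to patch in tool cm [-3.82446531e-03  1.95725910e+01 -1.53875575e+01]
```

View pics/l.png

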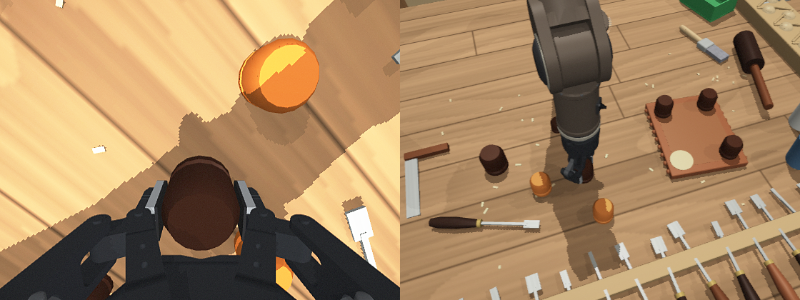

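The foot is held upright in the jaws at wrist (200,205) and clear of the bench. I'll carry it low to the patch at scene (682,160).

>>> drive_tool(targets=[0, 2, -1.6, 0, 0, 0, 1, 0, 5, -3.9, 0, 0, 0, 1, 0, 8, -6.3, 0, 0, 0, 1, 0, 11, -8.7, 0, 0, 0, 1, 0, 14, -11, 0, 0, 0, 1, 0, 17, -13.4, 0, 0, 0, 1, 0, 18.8, -14.8, 0, 0, 0, 1, 0, 19.5, -15.4, 0, 0, 0, 1, 0, 19.5, -15.4, 0, 0, 0, 1, 0, 19.5, -15.4, 0, 0, 0, 1])

```text
clock: 4.75
ee_pos: [0.6344, 0.0895, 0.0473]
eef_rot: [[-0.001, 0.699, 0.716], [-0.002, 0.715, -0.699], [-1.0, -0.002, 0.001]]
wrist_force: [0.1, -1.3, -1.5]
gripper_width: 0.0472
```

```bash
python3 w.py m; python3 -c "
import cv2,numpy as np;cv2.imwrite('pics/m.png',np.hstack([cv2.resize(cv2.imread('pics/mw.png'),(400,300)),cv2.resize(cv2.imread('pics/ms.png')[110:260,320:520],(400,300))]))"
```

```text
4.75 [0.63435133 0.08952822 0.04725934] [ 0.09909039 -1.34255147 -1.54162083] 0.047170431019352234
to patch in tool cm [-0.00045602  0.24313055 -0.10480376]
```

View pics/m.png

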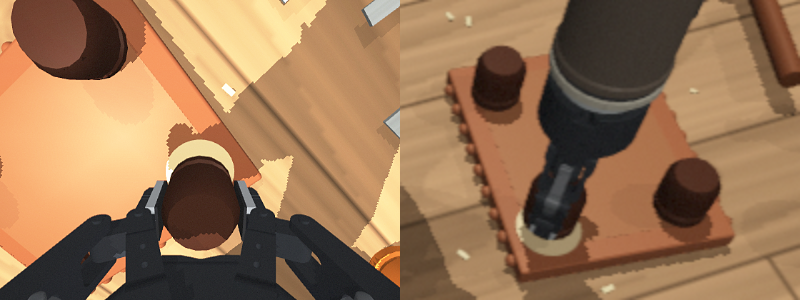

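>>> drive_tool(targets=[0.6, 0.1, -0.1, 0, 0, 0, 1, 1.1, 0.1, -0.1, 0, 0, 0, 1, 1.4, 0.1, -0.1, 0, 0, 0, 1, 1.6, 0.1, -0.1, 0, 0, 0, 1, 1.6, 0.1, -0.1, 0, 0, 0, 1, 1.6, 0.1, -0.1, 0, 0, 0, 1])

```text
clock: 5.45
ee_pos: [0.6346, 0.0931, 0.0317]
eef_rot: [[0.0, 0.697, 0.717], [0.0, 0.717, -0.697], [-1.0, 0.0, 0.0]]
wrist_force: [-0.2, 0.2, -1.3]
gripper_width: 0.0472
```

```bash
python3 w.py n
```

```text
5.45 [0.63455763 0.09312957 0.03168501] [-0.22056678  0.19968881 -1.33670535] 0.047202760018612976
to patch in tool cm [ 1.48315525e-06 -2.91723363e-02  1.31982905e-01]
```

Not in contact yet, and centred within about 1–2 mm. I'll creep down.

>>> drive_tool(targets=[0.1, 0, 0, 0, 0, 0, 1, 0.2, 0, 0, 0, 0, 0, 1, 0.2, 0, 0, 0, 0, 0, 1, 0.2, 0, 0, 0, 0, 0, 1])

```text
clock: 5.95
ee_pos: [0.6345, 0.0931, 0.0297]
eef_rot: [[-0.0, 0.698, 0.717], [-0.0, 0.717, -0.698], [-1.0, -0.0, 0.0]]
wrist_force: [0.3, 0.7, -0.8]
gripper_width: 0.0473
```

>>> drive_tool(targets=[0.05, 0, 0, 0, 0, 0, 1, 0.1, 0, 0, 0, 0, 0, 1, 0.1, 0, 0, 0, 0, 0, 1, 0.1, 0, 0, 0, 0, 0, 1])

```text
clock: 6.35
ee_pos: [0.6346, 0.0931, 0.029]
eef_rot: [[0.0, 0.698, 0.717], [-0.0, 0.717, -0.698], [-1.0, 0.0, 0.0]]
wrist_force: [-1.7, -0.4, 2.9]
gripper_width: 0.0466
```

The force rose from -1 N to +2.9 N, so it is in contact. I'll check the foot's position before letting go.

>>> drive_tool(targets=[0, 0, 0, 0, 0, 0, 0.2, 0, 0, 0, 0, 0, 0, 0, 0, 0, 0, 0, 0, 0, -0.3, 0, 0, 0, 0, 0, 0, -0.6, 0, 0, 0, 0, 0, 0, -1, 0, 0, 0, 0, 0, 0, -1, 0, 0, 0, 0, 0, 0, -1, 0, 0, 0, 0, 0, 0, -1])

```text
clock: 7.15
ee_pos: [0.6345, 0.0931, 0.0286]
eef_rot: [[-0.0, 0.698, 0.717], [-0.0, 0.717, -0.698], [-1.0, -0.0, -0.0]]
wrist_force: [0.5, 1.0, -0.2]
gripper_width: 0.0854
```

>>> drive_tool(targets=[-2, 0, 0, 0, 0, 0, -1, -5, 0, 0, 0, 0, 0, -1, -9, 0, 0, 0, 0, 0, -1, -13, 0, 0, 0, 0, 0, -1, -16, 0, 0, 0, 0, 0, -1, -16, -3, -4, 0, 0, 0, -1, -16, -6, 8, 0, 0, 0, -1, -16, -10, 12, 0, 0, 0, -1, -16, -14, 16, 0, 0, 0, -1, -16, -14, 16, 0, 0, 0, -1])

```text
clock: 8.15
ee_pos: [0.646, -0.0904, 0.1889]
eef_rot: [[0.001, 0.697, 0.717], [-0.0, 0.717, -0.697], [-1.0, 0.0, 0.0]]
wrist_force: [0.1, 0.6, 0.4]
gripper_width: 0.0853
```

```bash
python3 - <<'E'
from plant import *
from h import *
o=get_obs();print(o['clock'],o['ee_pos'],o['wrist_force'],o['gripper_width'])
ims=[]
for n in('top','scene'):
    c=read_camera(n);P=cloud(c)
    for nm,g in(('b',(.6353,.092)),('a',(.4265,-.177)),('c',(.4935,-.3545))):
        m=(np.hypot(P[...,0]-g[0],P[...,1]-g[1])<.05)&(P[...,2]>(.028 if nm!='b' else .05))&(P[...,2]<.09)
        q=P[m]
        if len(q)<20: print(n,nm,'few');continue
        zt=np.percentile(q[:,2],95);tp=q[q[:,2]>zt-.004]
        print(n,nm,zt,cv2.minEnclosingCircle(tp[:,:2].astype(np.float32)))
    x=(140,130,270,290) if n=='top' else (320,110,520,260)
    ims.append(cv2.resize(c['pixels'][x[1]:x[3],x[0]:x[2]],(390,400)))
cv2.imwrite('pics/end.png',np.hstack(ims))
E
```

```text
8.15 [ 0.64597091 -0.09041088  0.18893988] [0.08524315 0.59781999 0.37838316] 0.08527955685032484
top b 0.07111665003681036 ((0.6343942284584045, 0.09011198580265045), 0.020148184150457382)
top a 0.037280341230274724 ((0.42648810148239136, -0.18550896644592285), 0.01188776083290577)
top c 0.06572245152558762 ((0.49221330881118774, -0.35572823882102966), 0.024986261501908302)
scene b 0.06925239420040082 ((0.6347764730453491, 0.09196367114782333), 0.02065379172563553)
scene a 0.0349295015004065 ((0.4266359210014343, -0.1765069216489792), 0.016387810930609703)
scene c 0.06271289995625559 ((0.4938012659549713, -0.35448890924453735), 0.02561076544225216)
```

View pics/end.png

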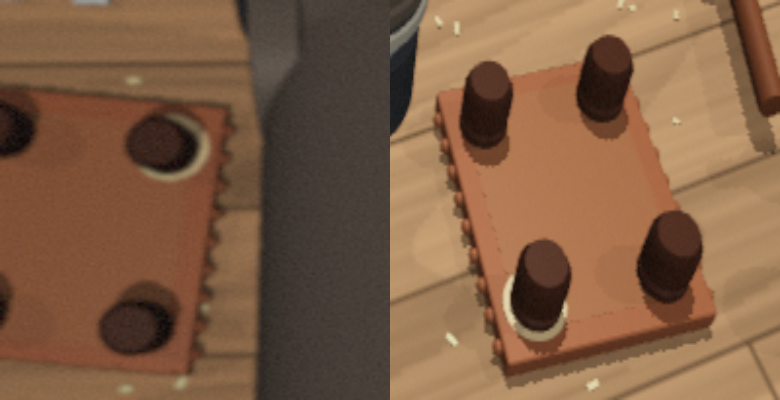

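The end crops show the fourth foot upright at crop (540,285), with a rim of patch showing all round. Within each view its centre is about 1–1.5 mm from the patch centre.

```bash
python3 -c "
from plant import *
print(hand_in())"
```

```text
the job is handed in; nothing more can be done
None
```

I set the dark 48 mm foot on the pale patch and handed the job in at about 8 s of the 37 s allowed. Handing in gives no verdict, so the results below are my own checks.

- **Grip and carry:** I gripped the foot by its belly with the jaws turned clear of the two orange look-alikes. It stayed low, at most about 40 mm above the bench. I lowered it until light contact (about 3 N), released it and drew the arm clear.
- **Placement:** Both the top and scene cameras put the foot's centre about 1–1.5 mm from the patch centre, against the 12 mm limit. It looks upright, and its top is at 69–71 mm, the same as the fitted feet.
- **Other loose feet:** The scene view shows the 36 mm and 60 mm feet within 1 mm of where they started.
- **One reading that disagreed:** The top view put the 36 mm foot about 7 mm off. I take this to be an error, probably the arm blocking part of the view, because only part of the foot's top was measured (24 mm across instead of 32 mm) and the arm was never lowered near it.

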